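# Snap a milk bottle into the shaker's free clamp

### The job

Pick up the loose bottle with the flared foot and narrow waist (the same shape as the two already clamped on the shaker) and press it straight down into the shaker's empty spring clamp until it snaps past the jaws and its foot stands on the clamp's pad. Once it is home stop pushing, without leaning hard on it, let go and leave it standing upright; do not drop it in, and leave the tall and the short straight bottles where they are.

Things in the scene. Friction and masses are not known exactly. Their poses are not given: they have to be found in the camera images.
- bottle_mid (a point): Bottle to load: white, round, ribbed green cap, 125 mm tall, 0.12 kg, upright on the bench. Foot 56 mm across (bevelled to 36 below), waist 46 mm (17 to 45 mm up), body 60 mm (53 to 75 mm up), cap 46 mm across, 101 to 125 mm up. Point: on its axis half-way up, 62.5 mm above its underside, 50.5 mm below the cap's centre; z up the axis.
- clamp_seat (a point): Empty one of 3 clamps, 140 mm apart on a shaker 60 mm high (bottles in the others reach 191 mm). Point: centre of its pad, where the bottle's underside must stand; z up. 4 sprung jaws flared to 40 mm above the pad, lips 46 mm apart at 21 mm. The foot meets them with its underside 20 mm above the pad, peaks at 5 to 20 N by 12 mm, is drawn down from 9 mm, then meets the firm pad.
- tall_mid (a point): Bystander: straight white bottle with the same cap, 52 mm across, 165 mm tall, without foot or waist. This point is on its axis half-way up.
- short_mid (a point): Bystander: straight white bottle with the same cap, 56 mm across, 80 mm tall. This point is on its axis half-way up.
Mind the look-alikes: they are no part of the job. What is shaped like the part that bears bottle_mid but blue or orange is not meant.

How it is judged:
By the outcome, as a careful person would: the job done as asked, in the order asked, and still so for the second after the job is handed in, with the robot touching nothing.
It also fails if it takes over 35 s, if anything falls off the work surface, if the arm or the gripper's body presses on something with over 40 N, if the wrist force passes 120 N, or if a joint passes its speed limit or range.

### The arm

A 6-joint arm with a two-finger parallel gripper is mounted at the origin on the work surface. World frame = base frame: x ahead of the robot, y to its left, z up, the work surface at z = 0. Lengths are in m, angles in rad, forces in N, time in s.
With the tool pointing down it reaches from about 0.15 to 0.775 m from the base axis. Payload 6.1 kg.
Tool frame: the origin (TCP) lies on the centre line of the jaws, within the pads' length; the fingertips stand 22 mm ahead of it and the grasp point (between the pads) lies 3 mm ahead of it; z points along the fingers, y is the line along which they close (so a half turn about z gives the same grasp; the last joint's range is limited). The gripper opens to 85 mm and grips with 20 to 120 N. Pads are 22 mm wide; open, the fingers measure 114 mm over their backs; the gripper's body (76 mm by 85 mm) begins 54 mm behind the grasp point. The pads swing forward as they close: fully open they stand 13 mm farther back than shut.
Start: joints at [1.156, 0.126, -0.04, 1.405, 0, 1.571], TCP at [0.212, 0.48, 0.253] pointing down, gripper open.
Joint ranges: [-2.72, 2.72], [-0.95, 1.95], [-1.27, 1.35], [-1.78, 2.02], [-1.46, 1.47], [-3.14, 3.14]. Speed limits (rad/s): [2.39, 2.39, 3.01, 3.14, 3.14, 3.14].

### API

Orientations are given as a unit quaternion [w, x, y, z].
In Python, from plant import r gives the robot as it stands.
- The arm moves only by the tool move_arm, never from a script. Its argument "rows" is a list of rows, each an object with "translation": the shift along the tool's x, y, z in mm, a list of three; "rot": the turn, a rotation vector about the tool's x, y, z in degrees, a list of three. A call has 1 to 20 rows; each row is the pose to reach, as a shift and turn from the pose commanded when the call began, along the tool's axes at that moment; what a row does not reach only later rows make up. A row lasts 1/10 s, in which the tool goes at most 50 mm and 8.59 degrees, less where a joint would pass 70% of its speed; a pose out of reach is approached as far as the arm can. A call with a gripper value outside its range is refused whole. "fingers" is the opening in per cent of the stroke, from 0 (shut) to 100 (fully open), set as the call begins (left out, the last holds). The fingers move at their own pace and stop on an object; "squeeze" is the grip in N (left out, the last holds). Time passes only in rows, so rows that repeat a pose let the fingers close. It gives the time, the measured TCP pose, the force, the opening and the grip force at its end, in the units of the state.
- r.get_state(): the state, without advancing time (a new reading comes with each control period).
- r.capture(name): name is "scene" or "top" or "wrist"; returns a dict with "img" (384x512x3 uint8, blue, green, red), "fov_y" (degrees; the focal length in pixels is half the picture's height over the tangent of half this angle, whatever the lens; pixels are square), "cx", "cy" (the principal point, pixels), "rvec" (rotation vector, rad) and "tvec" (3), from world to camera coordinates, as OpenCV has them. Camera axes: x right, y down, z forward; pixel columns grow to the right and rows downward; lengths in m; the calibration is good to about 2 mm. A picture is of the moment at which its call begins. There is no depth.
- r.finish_job(): hands the job in; it is judged then, once.
The state is a dict: "time": time; "joint_positions": joint angles; "dq": joint speeds; "effort": joint torques, N m; "tool_pos": TCP position; "ee_rot": TCP orientation; "force": force on the tool from outside, world axes, zero at the start; "wrist_torque": the same for the moment, N m; "finger_gap": finger opening in m; "grasp_force": force on a finger pad.
Only numpy, scipy, OpenCV 4.12 (cv2) and the standard library are available. Lean on these libraries where they do the work, as an engineer would, in place of code of your own. Each camera call takes 0.05 s, during which the arm holds its last target. There are 200 camera calls.

## Working session

There is one attempt and no reset: what is moved stays moved. The work goes in short steps, Python scripts to look and compute and a tool call to move; the robot and the scene stay as the last step left them, time stands still between calls to the robot, and variables do not carry over. Pictures are saved under pics/ and viewed, at most 10 in all, crops included, and the job is handed in when it is done.

Besides the shell and the picture viewer there is one more tool, called after "Emit:" as a command line: name --argument value ..., lists and objects as JSON in quotes. move_arm: Moves the arm, as the interface text tells. Its arguments: {"type":"object","properties":{"rows":{"type":"array"},"fingers":{"type":"number"},"squeeze":{"type":"number"}},"required":["rows"]}

```bash
mkdir -p pics; cat > h.py <<'E'
import numpy as np, cv2, json, pickle
from plant import r
def cap(n,f):
    c=r.capture(n); cv2.imwrite(f'pics/{f}.png',c['img']); pickle.dump(c,open(f'{f}.pkl','wb')); return c
def cam(c):
    f=192/np.tan(np.radians(c['fov_y'])/2)
    R=cv2.Rodrigues(np.array(c['rvec'],float))[0]; t=np.array(c['tvec'],float).ravel()
    return f,R,t
def ray(c,u,v):
    f,R,t=cam(c); d=R.T@np.array([(u-c['cx'])/f,(v-c['cy'])/f,1]); return -R.T@t,d
def atz(c,u,v,z):
    o,d=ray(c,u,v); return o+d*(z-o[2])/d[2]
def proj(c,p):
    f,R,t=cam(c); q=R@np.array(p)+t; return f*q[:2]/q[2]+[c['cx'],c['cy']]
def load(f): return pickle.load(open(f'{f}.pkl','rb'))
E
python3 - <<'E'
from h import *
a=cap('scene','s1');b=cap('top','t1')
cv2.imwrite('pics/both.png',cv2.resize(np.vstack([a['img'],b['img']]),(450,600)) if 0 else np.hstack([cv2.resize(a['img'],(400,300)),cv2.resize(b['img'],(400,300))]))
for c in (a,b): print(c['fov_y'],c['cx'],c['cy'],ray(c,256,192))
print(r.get_state())
E
```

```text
54.80812727093618 259.7922652621138 198.70702435028403 (array([ 0.8449244 , -0.31252173,  0.75807039]), array([-0.43997719,  0.29671564, -0.84782825]))
45.86793585173439 246.7023704334766 188.97958368396795 (array([ 0.4381603 , -0.07614521,  0.96485976]), array([ 0.11108173, -0.00714795, -0.99401905]))
{'time': 0.1, 'joint_positions': array([ 1.15598574e+00,  1.26345901e-01, -4.05023562e-02,  1.40540274e+00,
       -5.65937477e-06,  1.57079063e+00]), 'dq': array([ 0.00127316, -0.0011158 ,  0.0028405 , -0.000531  ,  0.00104018,
       -0.00030316]), 'effort': array([-1.12314436e-03, -4.36901987e+01,  3.53607595e+01,  1.36256131e-02,
        1.08195002e-05,  1.20265568e-05]), 'tool_pos': array([0.21145057, 0.48016996, 0.25259469]), 'ee_rot': array([-1.47006508e-04,  2.05918655e-01,  9.78568842e-01, -7.12327534e-04]), 'force': array([-0.77908222,  0.19584386, -0.01038545]), 'wrist_torque': array([-0.03094433,  0.00340629, -0.00610322]), 'grasp_force': 0.0, 'finger_gap': 0.0852680049877015}
```

View pics/s1.png

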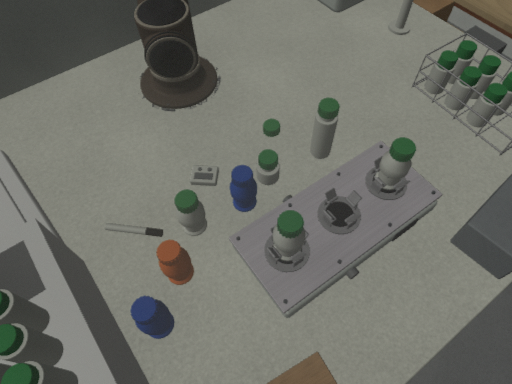

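View pics/t1.png

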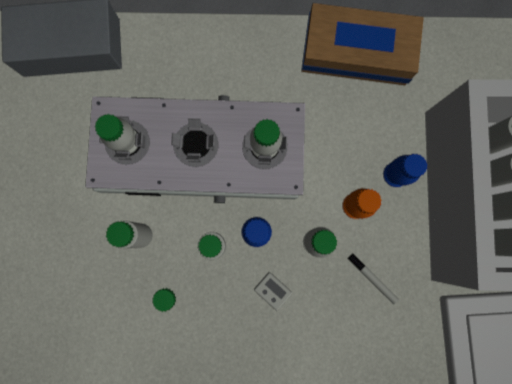

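Candidates seen in scene/top: white flared bottle at (190,212)/(322,242); short bottle (268,167)/(210,246); tall (324,130)/(122,235); loose cap (272,128)/(164,300); blue (243,190), (153,317) and orange (174,262) look-alikes; clamped bottles (289,240), (397,160); racks at the upper right and left. I choose (190,212)/(322,242) and check it in a close crop, together with the empty clamp at (340,212)/(196,143).

```bash
python3 - <<'E'
from h import *
a=load('s1');b=load('t1')
def cr(c,u,v,w=50,h=37): return cv2.resize(c['img'][v-h:v+h,u-w:u+w],(400,296),interpolation=cv2.INTER_CUBIC)
cv2.imwrite('pics/c1.png',np.vstack([np.hstack([cr(a,192,212),cr(b,322,242)]),np.hstack([cr(a,340,212),cr(b,196,143)])]))
E
```

```text
(no output)
```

View pics/c1.png

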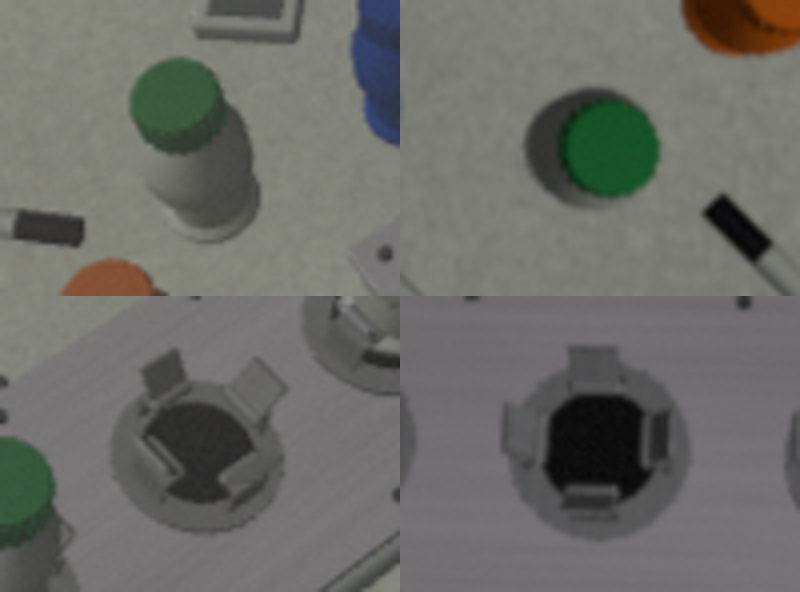

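```bash
python3 - <<'E'
from h import *
a=load('s1');b=load('t1')
print('cap',atz(b,324.5,242,.125),atz(a,186.2,198.5,.125))
print('clamp',atz(b,195.9,143.6,.064),atz(a,339.3,215,.064))
for n,u,v,z in [('capL',266,132,.191),('capR',110,127,.191),('blue',257,232,.1)]: print(n,atz(b,u,v,z))
for p in [(88,185),(303,193),(93,97),(306,103)]: print('shk',atz(b,*p,.06))
def two(p,q):
    o1,d1=ray(b,*p);o2,d2=ray(a,*q)
    s=np.linalg.lstsq(np.c_[d1,-d2],o2-o1,rcond=None)[0]
    x,y=o1+s[0]*d1,o2+s[1]*d2; return (x+y)/2,np.linalg.norm(x-y)
print(two((324.5,242),(186.2,198.5)),two((195.9,143.6),(339.3,215)))
E
```

```text
cap [ 0.44229112 -0.20961773  0.125     ] [ 0.44495149 -0.2117661   0.125     ]
clamp [0.63496818 0.04098145 0.064     ] [0.63740622 0.03797103 0.064     ]
capL [ 0.63016996 -0.09709576  0.191     ]
capR [0.63393018 0.17613004 0.191     ]
blue [ 0.45848972 -0.0857366   0.1       ]
shk [0.54654091 0.25652021 0.06      ]
shk [ 0.53919286 -0.17680806  0.06      ]
shk [0.72976651 0.25769268 0.06      ]
shk [ 0.72502424 -0.18162093  0.06      ]
(array([ 0.44215401, -0.21069937,  0.12026762]), np.float64(0.0007259222404169465)) (array([0.63592576, 0.04133142, 0.05822275]), np.float64(0.0009807385402361207))
```

Both views agree to about 3 mm: bottle at about (0.443,-0.210) with cap top at 0.12–0.125, clamp at (0.636,0.040) and neighbours' mean (0.632,0.040). Moving above the bottle, same yaw.

Emit:
move_arm --rows '[{"translation": [-30,-33,0],"rot": [0,0,0]},{"translation": [-60,-66,0],"rot": [0,0,0]},{"translation": [-90,-99,0],"rot": [0,0,0]},{"translation": [-120,-132,0],"rot": [0,0,0]},{"translation": [-150,-165,0],"rot": [0,0,0]},{"translation": [-180,-198,0],"rot": [0,0,0]},{"translation": [-210,-231,0],"rot": [0,0,0]},{"translation": [-240,-264,0],"rot": [0,0,0]},{"translation": [-270,-297,0],"rot": [0,0,0]},{"translation": [-300,-330,0],"rot": [0,0,0]},{"translation": [-330,-363,0],"rot": [0,0,0]},{"translation": [-360,-396,0],"rot": [0,0,0]},{"translation": [-390,-429,0],"rot": [0,0,0]},{"translation": [-420,-462,0],"rot": [0,0,0]},{"translation": [-450,-495,0],"rot": [0,0,0]},{"translation": [-475,-522,0],"rot": [0,0,0]},{"translation": [-490,-538,0],"rot": [0,0,0]},{"translation": [-490,-538,0],"rot": [0,0,0]},{"translation": [-490,-538,0],"rot": [0,0,0]},{"translation": [-490,-538,0],"rot": [0,0,0]}]'

```text
time: 2.1
tool_pos: [0.4428, -0.2085, 0.2532]
ee_rot: [-0.0, 0.206, 0.979, 0.0]
force: [1.1, 0.5, -0.1]
finger_gap: 0.0854
grasp_force: 0.0
```

```bash
python3 - <<'E'
from h import *
c=cap('wrist','w1'); s=r.get_state(); print(s['time'],s['tool_pos'],s['ee_rot'],s['joint_positions'])
print(c['cx'],c['cy'],ray(c,256,192),proj(c,(.443,-.2105,.125)))
E
```

```text
2.15 [ 0.44287875 -0.2083699   0.25340192] [-5.01643551e-05  2.05313815e-01  9.78696187e-01  9.49766057e-05] [-4.39852252e-01  5.86536464e-02 -1.13674460e-01  1.39860971e+00
  1.61645056e-04 -2.62835752e-02]
253.78464298352463 190.84887361080507 (array([ 0.37867261, -0.18085729,  0.37243668]), array([ 0.25897886, -0.10616559, -0.96006069])) [252.096688   190.40439271]
```

View pics/w1.png

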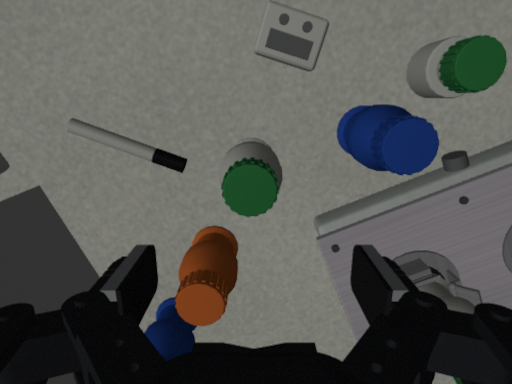

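The wrist view shows the flared bottle's cap centre at (250,187) with the base behind it; nothing obstructs either finger's path.

```bash
python3 - <<'E'
from h import *
from scipy.spatial.transform import Rotation as Ro
c=load('w1');p=atz(c,250,187.5,.125);print(p)
s=r.get_state();q=s['ee_rot'];R=Ro.from_quat([*q[1:],q[0]])
for t in (p,[.443,-.2105,.125]): print(R.inv().apply(np.array([t[0],t[1],.117])-s['tool_pos'])*1e3)
E
```

```text
[ 0.44018259 -0.21105089  0.125     ]
[  1.37270139  -3.56103901 136.40152469]
[ -0.98578846  -1.92433755 136.40147169]
```

Emit:
move_arm --rows '[{"translation": [0.3,-2.8,30],"rot": [0,0,0]},{"translation": [0.3,-2.8,65],"rot": [0,0,0]},{"translation": [0.3,-2.8,95],"rot": [0,0,0]},{"translation": [0.3,-2.8,118],"rot": [0,0,0]},{"translation": [0.3,-2.8,130],"rot": [0,0,0]},{"translation": [0.3,-2.8,136],"rot": [0,0,0]},{"translation": [0.3,-2.8,136],"rot": [0,0,0]}]'

```text
time: 2.85
tool_pos: [0.4418, -0.2114, 0.1175]
ee_rot: [0.0, 0.206, 0.979, 0.0]
force: [1.1, 0.3, -0.3]
finger_gap: 0.0852
grasp_force: 0.0
```

Emit:
move_arm --rows '[{"translation": [0,0,0],"rot": [0,0,0]},{"translation": [0,0,0],"rot": [0,0,0]},{"translation": [0,0,0],"rot": [0,0,0]},{"translation": [0,0,0],"rot": [0,0,0]},{"translation": [0,0,0],"rot": [0,0,0]},{"translation": [0,0,0],"rot": [0,0,0]},{"translation": [0,0,0],"rot": [0,0,0]},{"translation": [0,0,0],"rot": [0,0,0]}]' --fingers 0 --squeeze 60

```text
time: 3.65
tool_pos: [0.4426, -0.2122, 0.1185]
ee_rot: [0.001, 0.206, 0.979, -0.0]
force: [1.0, 0.3, 5.8]
finger_gap: 0.0425
grasp_force: 60.7
```

Emit:
move_arm --rows '[{"translation": [0,0,-15],"rot": [0,0,0]},{"translation": [0,0,-40],"rot": [0,0,0]},{"translation": [0,0,-70],"rot": [0,0,0]},{"translation": [0,0,-105],"rot": [0,0,0]},{"translation": [0,0,-135],"rot": [0,0,0]},{"translation": [0,0,-155],"rot": [0,0,0]},{"translation": [0,0,-165],"rot": [0,0,0]},{"translation": [0,0,-165],"rot": [0,0,0]},{"translation": [0,0,-165],"rot": [0,0,0]}]'

```text
time: 4.55
tool_pos: [0.4416, -0.2117, 0.2812]
ee_rot: [-0.001, 0.206, 0.979, 0.0]
force: [0.3, 0.4, -1.8]
finger_gap: 0.0425
grasp_force: 60.9
```

```bash
python3 - <<'E'
from h import *
a=cap('scene','s2');b=cap('wrist','w2'); s=r.get_state(); print(s['time'],s['tool_pos'],s['ee_rot'],s['force'],s['wrist_torque'],s['finger_gap'])
u,v=proj(a,s['tool_pos']).astype(int); print(u,v)
x0=max(u-60,0);y0=max(v-40,0)
cr=cv2.resize(a['img'][y0:y0+90,x0:x0+120],(800,600),interpolation=cv2.INTER_CUBIC); cv2.imwrite('pics/c2.png',cr); print(x0,y0)
E
```

```text
4.65 [ 0.44132667 -0.21158885  0.28079347] [-1.20377739e-03  2.05903678e-01  9.78571480e-01  2.91595512e-04] [ 0.92110084  0.32231463 -1.97731753] [ 0.00574553  0.00151856 -0.00349162] 0.04230828821500729
167 148
107 108
```

View pics/c2.png

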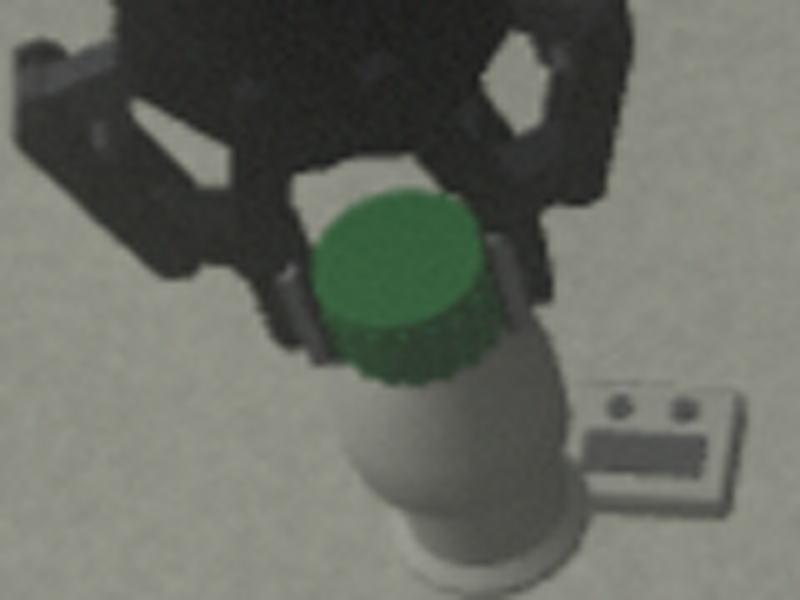

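View pics/w2.png

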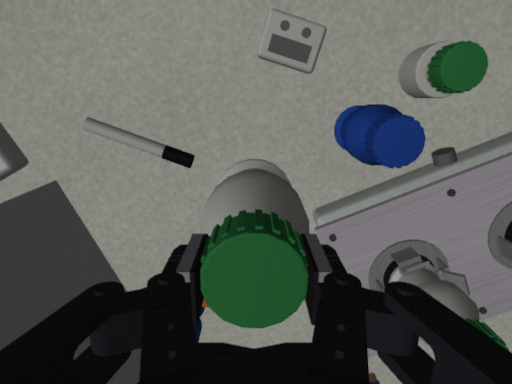

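The bottle is held squarely by its cap, cap face centre at about (254,275), foot's far edge at (255,160) in the wrist picture.

```bash
python3 - <<'E'
from h import *
from scipy.spatial.transform import Rotation as Ro
c=load('w2');a=load('s2');P=np.array([.44133,-.21159,.2808]);q=[-.0012,.2059,.97857,.0003];R=Ro.from_quat([*q[1:],q[0]])
p=atz(c,254.5,275,P[2]+.0075);print(p,R.inv().apply(p-P)*1e3)
z0=P[2]-.1175
ax=R.as_matrix()
for ang in [0]:
  for h,rad in((0,.018),(.005,.028),(.125,.023)):
    pts=[proj(c,[p[0]+rad*np.cos(t),p[1]+rad*np.sin(t),z0+h]) for t in np.linspace(0,6.28,60)]
    pts=np.array(pts);print('w',h,pts.min(0),pts.max(0))
    pts=np.array([(proj(a,[p[0]+rad*np.cos(t),p[1]+rad*np.sin(t),z0+h])-[107,108])*800/120 for t in np.linspace(0,6.28,60)]);print('s',h,pts.min(0),pts.max(0))
# shift to above clamp with TCP z .30
for t in ([.636,.040],[.634,.0395]): print(R.inv().apply(np.array([*t,P[2]])-[p[0],p[1],P[2]])*1e3)
E
```

```text
[ 0.43746312 -0.21006157  0.2883    ] [ 4.1734539  -0.15873491 -7.4897204 ]
w 0 [230.13082821 164.2195059 ] [278.28038942 210.62735894]
s 0 [432.77072925 462.45316811] [557.93810944 567.0959183 ]
w 0.005 [215.99856329 151.75649554] [292.41724261 225.31566086]
s 0.005 [393.90058298 424.53757964] [589.78798888 587.95615911]
w 0.125 [194.22177519 218.54947825] [314.74828405 326.07184372]
s 0.125 [301.02343316 163.57071723] [489.7927945 310.1119431]
[-8.09335057e+01  3.08864727e+02 -1.71358788e-01]
[-7.93045796e+01  3.07601166e+02 -1.67449366e-01]
```

```bash
python3 - <<'E'
from h import *
from scipy.spatial.transform import Rotation as Ro
c=load('w2');a=load('s2');P=np.array([.44133,-.21159,.2808]);q=[-.0012,.2059,.97857,.0003];R=Ro.from_quat([*q[1:],q[0]])
def two(p,q):
    o1,d1=ray(c,*p);o2,d2=ray(a,*q)
    s=np.linalg.lstsq(np.c_[d1,-d2],o2-o1,rcond=None)[0]
    x,y=o1+s[0]*d1,o2+s[1]*d2; return (x+y)/2,np.linalg.norm(x-y)
for u in (((254.5,275),(166.7,146.7)),((254,196.5),(180.7,184.5))):
    p,e=two(*u);print(p,e,R.inv().apply(p-P)*1e3)
cv2.imwrite('pics/c3.png',cv2.resize(c['img'][130:340,170:340],(486,600),interpolation=cv2.INTER_CUBIC))
E
```

```text
[ 0.43999568 -0.21160996  0.28336794] 0.0008278289396267234 [ 1.21948387 -0.55573223 -2.56498464]
[ 0.44126102 -0.2118089   0.1716524 ] 0.00015922172857553858 [ -0.29490986  -0.2382891  109.14717795]
```

View pics/c3.png

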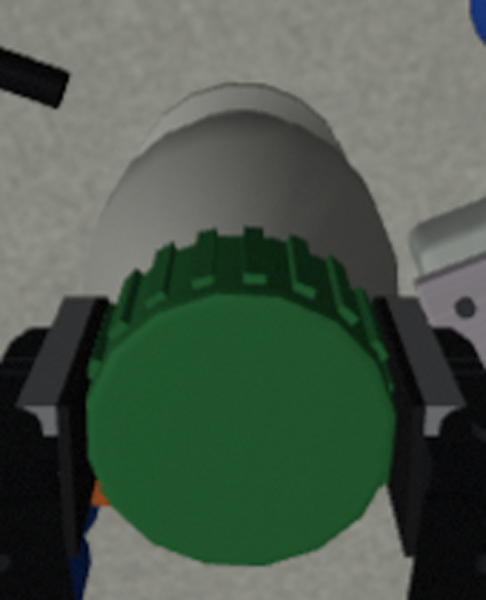

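Emit:
move_arm --rows '[{"translation": [0,0,-15],"rot": [0,0,0]},{"translation": [0,10,-45],"rot": [0,0,0]},{"translation": [-10,30,-75],"rot": [0,0,0]},{"translation": [-25,55,-80],"rot": [0,0,0]},{"translation": [-40,85,-80],"rot": [0,0,0]},{"translation": [-55,120,-80],"rot": [0,0,0]},{"translation": [-72,155,-80],"rot": [0,0,0]},{"translation": [-90,190,-80],"rot": [0,0,0]},{"translation": [-107,225,-80],"rot": [0,0,0]},{"translation": [-122,257,-80],"rot": [0,0,0]},{"translation": [-134,283,-80],"rot": [0,0,0]},{"translation": [-142,300,-80],"rot": [0,0,0]},{"translation": [-146,308,-80],"rot": [0,0,0]},{"translation": [-147,309,-80],"rot": [0,0,0]},{"translation": [-147,309,-80],"rot": [0,0,0]},{"translation": [-147,309,-80],"rot": [0,0,0]}]'

```text
time: 6.25
tool_pos: [0.7005, 0.0112, 0.3622]
ee_rot: [-0.0, 0.206, 0.979, -0.0]
force: [0.4, -0.1, -0.9]
finger_gap: 0.0425
grasp_force: 61.1
```

```bash
python3 - <<'E'
from h import *
b=cap('wrist','w3'); s=r.get_state(); print(s['time'],s['tool_pos'],s['ee_rot'],s['force'],s['finger_gap'])
u,v=proj(b,[.636,.04,.064]).astype(int); print(u,v)
x0=max(u-100,0);y0=max(v-75,0)
cv2.imwrite('pics/c4.png',cv2.resize(b['img'][y0:y0+150,x0:x0+200],(800,600),interpolation=cv2.INTER_CUBIC)); print(x0,y0)
E
```

```text
6.3 [0.70039999 0.01113775 0.36253734] [ 2.43479233e-05  2.06246041e-01  9.78500162e-01 -5.82314382e-05] [-0.09428708 -0.18587353 -1.2432425 ] 0.04263313941788612
254 95
154 20
```

View pics/c4.png

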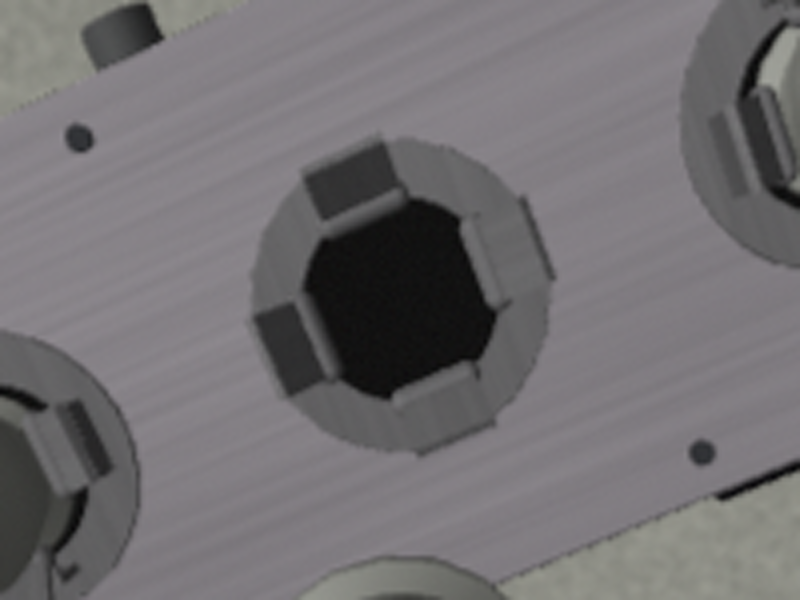

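Empty clamp's pad centred at crop (400,297), i.e. pixel (254,94), within 1 px of the prediction.

```bash
python3 - <<'E'
from h import *
from scipy.spatial.transform import Rotation as Ro
c=load('w3');p=atz(c,254,94.2,.065);print(p)
s=r.get_state();q=s['ee_rot'];R=Ro.from_quat([*q[1:],q[0]])
d=R.inv().apply(np.array([p[0],p[1],.066+.030+.1175])-s['tool_pos'])*1e3;print(d, d-[.7,-.3,0])
E
```

```text
[0.63418313 0.03994332 0.065     ]
[ 72.22076314  -0.35626078 149.03220136] [ 7.15207631e+01 -5.62607837e-02  1.49032201e+02]
```

Emit:
move_arm --rows '[{"translation": [10,0,0],"rot": [0,0,0]},{"translation": [30,0,0],"rot": [0,0,0]},{"translation": [52,0,5],"rot": [0,0,0]},{"translation": [67,0,20],"rot": [0,0,0]},{"translation": [70.5,0,45],"rot": [0,0,0]},{"translation": [70.5,0,75],"rot": [0,0,0]},{"translation": [70.5,0,105],"rot": [0,0,0]},{"translation": [70.5,0,130],"rot": [0,0,0]},{"translation": [70.5,0,143],"rot": [0,0,0]},{"translation": [70.5,0,147],"rot": [0,0,0]},{"translation": [70.5,0,147],"rot": [0,0,0]},{"translation": [70.5,0,147],"rot": [0,0,0]}]'

```text
time: 7.5
tool_pos: [0.6369, 0.04, 0.2169]
ee_rot: [0.001, 0.206, 0.979, 0.0]
force: [-0.5, -0.1, -0.5]
finger_gap: 0.0423
grasp_force: 61.1
```

```bash
python3 - <<'E'
from h import *
a=cap('scene','s4'); s=r.get_state(); print(s['time'],s['tool_pos'],s['ee_rot'],s['force'],s['wrist_torque'],s['finger_gap'])
u,v=proj(a,[.635,.04,.13]).astype(int)
x0=u-60;y0=v-45;print(x0,y0)
cv2.imwrite('pics/c5.png',cv2.resize(a['img'][y0:y0+90,x0:x0+120],(800,600),interpolation=cv2.INTER_CUBIC))
E
```

```text
7.55 [0.63702369 0.04008466 0.21696084] [1.23601556e-03 2.05987567e-01 9.78553770e-01 3.36389471e-04] [ 1.17430884 -1.44432134 -0.9756686 ] [ 0.0173569   0.01256889 -0.04976951] 0.042777901472203214
284 152
```

View pics/c5.png

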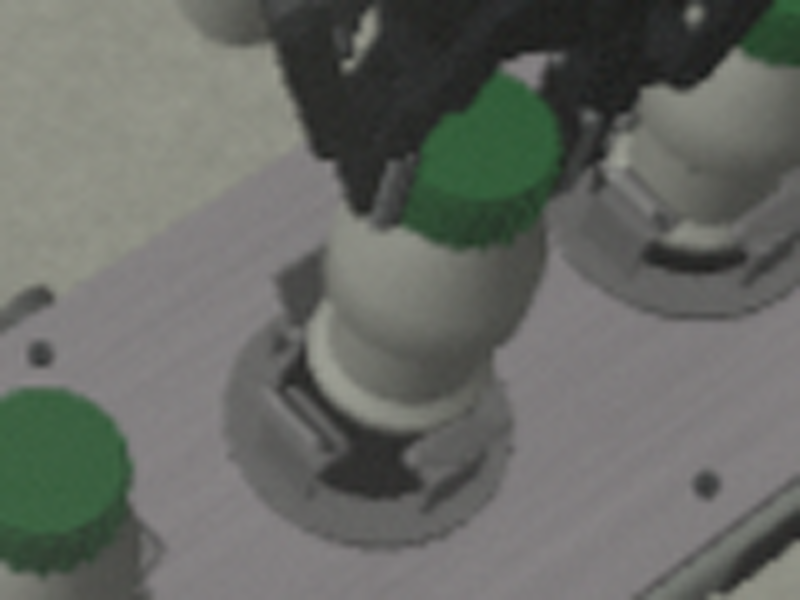

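Bottle hangs upright over the jaws, foot centred in the clamp in this view. Pressing in steps.

Emit:
move_arm --rows '[{"translation": [1,0,4],"rot": [0,0,0]},{"translation": [1,0,8],"rot": [0,0,0]},{"translation": [1,0,12],"rot": [0,0,0]},{"translation": [1,0,15],"rot": [0,0,0]},{"translation": [1,0,17],"rot": [0,0,0]},{"translation": [1,0,18],"rot": [0,0,0]}]'

```text
time: 8.15
tool_pos: [0.6356, 0.0405, 0.1979]
ee_rot: [0.001, 0.206, 0.979, 0.0]
force: [-1.8, -0.4, 7.1]
finger_gap: 0.0421
grasp_force: 61.6
```

Emit:
move_arm --rows '[{"translation": [0,0,1.5],"rot": [0,0,0]},{"translation": [0,0,3],"rot": [0,0,0]}]'

```text
time: 8.35
tool_pos: [0.6356, 0.0406, 0.1947]
ee_rot: [0.0, 0.206, 0.979, 0.0]
force: [-0.6, 0.6, -0.4]
finger_gap: 0.0422
grasp_force: 61.3
```

Emit:
move_arm --rows '[{"translation": [0,0,1.5],"rot": [0,0,0]},{"translation": [0,0,3],"rot": [0,0,0]}]'

```text
time: 8.55
tool_pos: [0.6353, 0.0408, 0.1904]
ee_rot: [-0.001, 0.206, 0.979, 0.0]
force: [0.3, 1.2, 0.1]
finger_gap: 0.0425
grasp_force: 61.5
```

Emit:
move_arm --rows '[{"translation": [0,0,1.5],"rot": [0,0,0]},{"translation": [0,0,3],"rot": [0,0,0]}]'

```text
time: 8.75
tool_pos: [0.6352, 0.0405, 0.1878]
ee_rot: [-0.0, 0.206, 0.979, -0.0]
force: [0.2, -1.3, -1.0]
finger_gap: 0.0424
grasp_force: 61.4
```

Emit:
move_arm --rows '[{"translation": [0,0,1],"rot": [0,0,0]},{"translation": [0,0,1.5],"rot": [0,0,0]}]'

```text
time: 8.95
tool_pos: [0.635, 0.0402, 0.1865]
ee_rot: [-0.0, 0.206, 0.979, -0.0]
force: [-1.6, -0.7, -0.5]
finger_gap: 0.0424
grasp_force: 61.5
```

Emit:
move_arm --rows '[{"translation": [0,0,0.5],"rot": [0,0,0]},{"translation": [0,0,1],"rot": [0,0,0]}]'

```text
time: 9.15
tool_pos: [0.6353, 0.0404, 0.1858]
ee_rot: [-0.0, 0.206, 0.979, -0.0]
force: [-1.2, -1.0, -0.4]
finger_gap: 0.0424
grasp_force: 61.5
```

Emit:
move_arm --rows '[{"translation": [0,0,0.5],"rot": [0,0,0]},{"translation": [0,0,1],"rot": [0,0,0]}]'

```text
time: 9.35
tool_pos: [0.6354, 0.0405, 0.1848]
ee_rot: [0.0, 0.206, 0.979, -0.0]
force: [-1.9, -1.4, -0.7]
finger_gap: 0.0428
grasp_force: 61.5
```

Emit:
move_arm --rows '[{"translation": [0,0,0.5],"rot": [0,0,0]},{"translation": [0,0,0.5],"rot": [0,0,0]}]'

```text
time: 9.55
tool_pos: [0.6355, 0.0405, 0.1846]
ee_rot: [0.0, 0.206, 0.979, -0.0]
force: [-1.4, -1.8, 1.3]
finger_gap: 0.0424
grasp_force: 61.7
```

Emit:
move_arm --rows '[{"translation": [0,0,0.5],"rot": [0,0,0]},{"translation": [0,0,0.5],"rot": [0,0,0]}]'

```text
time: 9.75
tool_pos: [0.6356, 0.0405, 0.1846]
ee_rot: [0.001, 0.206, 0.979, 0.0]
force: [-2.2, -1.6, 5.0]
finger_gap: 0.0427
grasp_force: 62.0
```

Emit:
move_arm --rows '[{"translation": [0,0,0.5],"rot": [0,0,0]},{"translation": [0,0,0.5],"rot": [0,0,0]}]'

```text
time: 9.95
tool_pos: [0.6356, 0.0405, 0.1846]
ee_rot: [0.001, 0.206, 0.979, 0.0]
force: [-3.1, -1.4, 7.2]
finger_gap: 0.0424
grasp_force: 62.3
```

It stands on the firm pad (z stopped at 0.1846, force rising). Ease off and let go.

Emit:
move_arm --rows '[{"translation": [0,0,-0.7],"rot": [0,0,0]},{"translation": [0,0,-0.7],"rot": [0,0,0]}]'

```text
time: 10.15
tool_pos: [0.6356, 0.0405, 0.1846]
ee_rot: [0.0, 0.206, 0.979, 0.0]
force: [-2.3, -2.1, 5.8]
finger_gap: 0.0424
grasp_force: 62.0
```

Emit:
move_arm --rows '[{"translation": [0,0,0],"rot": [0,0,0]},{"translation": [0,0,0],"rot": [0,0,0]},{"translation": [0,0,0],"rot": [0,0,0]},{"translation": [0,0,0],"rot": [0,0,0]},{"translation": [0,0,0],"rot": [0,0,0]},{"translation": [0,0,0],"rot": [0,0,0]},{"translation": [0,0,0],"rot": [0,0,0]}]' --fingers 100

```text
time: 10.85
tool_pos: [0.6354, 0.0406, 0.184]
ee_rot: [-0.0, 0.206, 0.979, 0.0]
force: [-0.3, -0.6, -0.3]
finger_gap: 0.0855
grasp_force: 0.0
```

Emit:
move_arm --rows '[{"translation": [0,0,-5],"rot": [0,0,0]},{"translation": [0,0,-15],"rot": [0,0,0]},{"translation": [0,0,-35],"rot": [0,0,0]},{"translation": [0,0,-65],"rot": [0,0,0]},{"translation": [0,0,-95],"rot": [0,0,0]},{"translation": [0,0,-120],"rot": [0,0,0]},{"translation": [-35,0,-120],"rot": [0,0,0]},{"translation": [-60,0,-120],"rot": [0,0,0]},{"translation": [-70,0,-120],"rot": [0,0,0]},{"translation": [-70,0,-120],"rot": [0,0,0]},{"translation": [-70,0,-120],"rot": [0,0,0]}]'

```text
time: 11.95
tool_pos: [0.6993, 0.0124, 0.3044]
ee_rot: [0.0, 0.206, 0.979, 0.0]
force: [0.1, -0.4, -0.6]
finger_gap: 0.0853
grasp_force: 0.0
```

```bash
python3 - <<'E'
from h import *
a=cap('scene','s5'); s=r.get_state(); print(s['time'],s['tool_pos'],s['force'],s['finger_gap'])
cv2.imwrite('pics/c6.png',cv2.resize(a['img'][100:300,230:490],(780,600),interpolation=cv2.INTER_CUBIC))
E
```

```text
12.0 [0.69904943 0.0125737  0.30457763] [-0.26300053 -0.20567679 -0.33638121] 0.0851490905600668
```

View pics/c6.png

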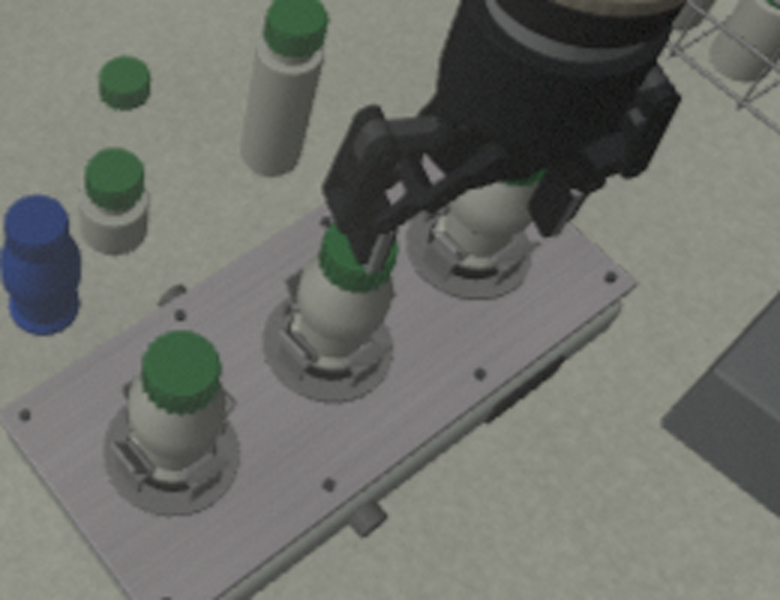

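The bottle stands in the middle clamp at crop (340,310), gripped by the jaws exactly like its neighbours; tall and short bottles are untouched and the gripper is clear.

```bash
python3 -c "
from plant import r
print(r.finish_job())"
```

```text
the job is handed in; nothing more can be done
None
```

The flared white bottle is snapped into the empty clamp and standing upright on its pad; I let go, moved the gripper clear, and handed the job in at about 12 s, with the tall and short bottles left where they were.

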